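# Unlock the mould case and present its shackle

### The arm

A 7-joint arm with a two-finger parallel gripper is mounted at the origin on the work surface. World frame = base frame: x ahead of the robot, y to its left, z up, the work surface at z = 0. Lengths are in mm, angles in rad, forces in N, time in s.
With the tool pointing down it reaches from about 425 to 925 mm from the base axis. Payload 6.8 kg.
Tool frame: the origin (TCP) lies at the very end of the fingers, on their centre line; the grasp point (between the pads) lies 19 mm behind it (env.grasp_offset is the z of the grasp point in the tool frame, in mm); z points along the fingers, y is the line along which they close (so a half turn about z gives the same grasp; the last joint's range is limited). The gripper opens to 85 mm and grips with 20 to 120 N. Pads are 22 mm wide; open, the fingers measure 114 mm over their backs; the gripper's body (76 mm by 85 mm) begins 54 mm behind the grasp point. The pads swing forward as they close: fully open they stand 13 mm farther back than shut.
Start: joints at [-1.234, 0.477, 0.022, 1.555, -0.011, 1.109, -0.083], TCP at [290.436, 609.339, 231.308] pointing down, gripper open.
Joint ranges: [-2.96, 2.96], [-0.34, 2.1], [-1.41, 1.46], [0.24, 2.44], [-1.37, 4.51], [0.17, 1.92], [-2.96, 2.96]. Speed limits (rad/s): [2.39, 2.39, 3.14, 3.14, 3.14, 3.14, 3.14].

### API

Orientations are given as a unit quaternion [x, y, z, w].
In Python, from rig import env, eoat, planner, sense, imaging, ticket gives the robot as it stands. Calls block until the motion is done:
- env.movep(position, orientation): joint-space move of the TCP to a pose.
- env.move_straight(position, orientation=None, max_speed=150): straight line of the TCP; orientation=None keeps the orientation; max_speed is the mean speed in mm/s.
- env.movej(angles): joint-space move.
- eoat.set_gripper(opening, newtons=None): finger opening in mm; newtons is the grip in N (None keeps the last); returns when the fingers have stopped.
- env.wait(seconds).
- planner.inverse_kinematics(position, orientation): joint angles nearest the present ones, or None.
- sense(): the state.
- imaging.snapshot(name): name is "scene" or "top" or "wrist"; returns the picture (480x640x3 uint8, red, green, blue); there is no depth.
- imaging.camera_model(name): a dict with "fx", "fy", "cx", "cy" (pixels), "cam_to_world" (4x4, takes a point from camera to world coordinates); the wrist camera has in their place "hand_eye" (4x4, takes a point from camera to tool coordinates, whose origin is the TCP and whose axes are the flange's). Camera axes: x right, y up, looking along -z (the intrinsics and any distortion apply to the point x, -y, -z); pixel columns grow to the right and rows downward; lengths in mm; the calibration is good to about 2 mm. A picture is of the moment at which its call begins: read the wrist's pose just before it. camera_model takes no time and is no camera call.
A pose or a line that the arm cannot do raises env.PlanningError and nothing moves.
- ticket.close_job(): hands the job in; it is judged then, once.
The state is a dict: "time_s": time; "joint_positions": joint angles; "qd": joint speeds; "joint_efforts": joint torques, N m; "tcp_pos": TCP position; "tool_rot": TCP orientation; "wrist_force": force on the tool from outside, world axes, zero at the start; "moment": the same for the moment, N m; "opening": finger opening in mm; "grasp_force": force on a finger pad.
Only numpy, scipy, OpenCV 4.12 (cv2) and the standard library are available. Lean on these libraries where they do the work, as an engineer would, in place of code of your own. Each camera call takes 0.05 s, during which the arm holds its last target. There are 200 camera calls.

### The job

The steel shackle of the dial lock on the mould case is held down by its tongue, which sits under the notched dial disc. Turn the dial clockwise, feeling for its clicks, until it rests in the click where the notch in its rim stands over the tongue and leave it there, then pull the shackle straight up out of the lock. Finish while still holding the shackle in the gripper, upright with its two legs hanging down, still, over the middle of the round plaster bat, its leg ends about a hand's width (90 mm) above the bat; leave the mould, the jar and the cup alone.

Things in the scene. Friction and masses are not known exactly. Their poses are not given: they have to be found in the camera images.
- case: fixed plywood case, 190 (x) x 250 (y) x 80 mm high, with a grey lock base on the middle of its lid, 100 (x) x 170 (y) x 35 mm; base top 115 mm above the origin. Origin: centre of the case's underside, z up. On the base the dial axis is at (0, -40 mm), the shackle's middle at (0, +40 mm); its legs stand in two 12 mm through holes. Nothing else stands on the lid.
- dial (a joint): dial angle (rad), 0 to 1.9, growing clockwise seen from above; starts at or near the first, second or third click. Spring clicks hold it at 0.1, 0.5, 0.9, 1.3 and 1.7: let go near one, it snaps to within 0.02; leaving a click takes about 0.1 N m. At 1.3, the fourth, the notch stands exactly over the tongue (0.08 rad of play either way); elsewhere the disc holds the shackle down.
- dial_grip (a point): on the dial's vertical axis, where to grip, 45 mm above the lock base. An upright black bar 14 mm thick, 44 mm long, from 23 to 57 mm above the base, on a round foot of 44 mm diameter. The bar lies at a right angle to the notch direction: along the case's x axis at dial 1.3, else turned from there anticlockwise (seen from above) by 1.3 - dial. A bright spot on its top is on the notch's side.
- notch (a point): middle of the one notch in the rim of the dial's aluminium disc (36 mm from the axis, mid thickness); it turns with the dial. The disc: 80 mm in diameter, 9 to 17 mm above the lock base; the notch 14 mm wide, 12 mm deep. At dial 1.3 it points along the case's +y axis, towards the shackle. Four small pins on the base mark the notch's place at the other clicks.
- shackle: loose steel U, bow up, 110 to 220 g: 10 mm round bar, legs 44 mm apart (centres) along its x axis, 54 mm over all; bow top 88 mm above the leg ends. Origin: midway between the leg ends, z up. A crossbar 28 to 34 mm above the leg ends joins the legs. At the start its axes are parallel to the case's, its legs 28 mm deep in the base, the crossbar resting on the base.
- tongue (a point): tip of the shackle's tongue at mid thickness: a flat bar 8 mm wide, 6 mm thick, running 49 mm from the crossbar's middle along the shackle's -y axis, under the disc by 9 mm and 3 mm below it at the start.
- bow (a point): centre line of the bar at the middle of the bow, 83 mm above the leg ends, at the start 55 mm above the lock base. The bar is straight here for 22 mm along the shackle's x axis: it can be pinched across its 10 mm thickness, along the shackle's y axis. Axes as the shackle's.
- bat: fixed round plaster slab, 160 mm in diameter, 20 mm thick. Origin: centre of its underside on the table; its top is 20 mm higher. The case and the bat stand on opposite sides, left and right, either way round.
- round_mould: bystander: loose round plaster mould, 100 mm in diameter, 70 mm high, with a pouring hollow on top and a dark band. Origin: centre of its underside.
- jar: bystander: loose white jar with a steel cap, 60 mm in diameter, 80 mm high. Origin: centre of its underside.
- cup: bystander: loose steel cup, 72 mm in diameter, 75 mm high. Origin: centre of its underside.
There are look-alikes about, which are no part of the job. There is more than one size of the bat; the job needs the largest.

How it is judged:
By the outcome, as a careful person would: the job done as asked, in the order asked, and still so for the second after the job is handed in, while the arm keeps its last pose, push and grip.
It also fails if it takes over 48 s, if anything falls off the work surface, if the arm or the gripper's body presses on something with over 40 N, if the wrist force passes 120 N, or if a joint passes its speed limit or range.

## Working session

There is one attempt and no reset: what is moved stays moved. The work goes in short steps, each a Python script; the robot and the scene stay as the last script left them, time stands still between calls to the robot, and variables do not carry over. Pictures are saved under pics/ and viewed, at most 10 in all, crops included, and the job is handed in when it is done.

```bash
ls; mkdir -p pics; python3 - <<'E'
from rig import env, eoat, planner, sense, imaging, ticket
import cv2,numpy as np
for n in ("scene","top"):
    im=imaging.snapshot(n); cv2.imwrite(f"pics/{n}0.png",im[:,:,::-1])
    m=imaging.camera_model(n); print(n,{k:(np.round(v,3).tolist() if k=="cam_to_world" else v) for k,v in m.items()})
print(imaging.camera_model("wrist"))
s=sense();print(s)
E
```

```text
pics
scene {'fx': 473.8383448182398, 'fy': 473.8383448182398, 'cx': 313.82401441428397, 'cy': 237.19795763360673, 'cam_to_world': [[0.072, -0.565, 0.822, 1312.2], [0.997, 0.047, -0.054, -11.986], [-0.008, 0.823, 0.567, 665.134], [0.0, 0.0, 0.0, 1.0]]}
top {'fx': 461.17558160708455, 'fy': 461.17558160708455, 'cx': 335.00171702909375, 'cy': 245.97724663104788, 'cam_to_world': [[0.012, 0.995, -0.101, 417.418], [-1.0, 0.014, 0.021, 50.152], [0.023, 0.101, 0.995, 1112.196], [0.0, 0.0, 0.0, 1.0]]}
{'fx': 400.14026342919726, 'fy': 400.14026342919726, 'cx': 316.57785237771355, 'cy': 239.34102732474224, 'hand_eye': array([[-2.99171648e-04,  9.50389917e-01,  3.11060951e-01,
         7.92066072e+01],
       [ 9.99999955e-01,  2.82227592e-04,  9.94833211e-05,
        -1.27080307e+00],
       [ 6.75796204e-06,  3.11060967e-01, -9.50389959e-01,
        -1.42597334e+02],
       [ 0.00000000e+00,  0.00000000e+00,  0.00000000e+00,
         1.00000000e+00]])}
{'time_s': 0.1, 'joint_positions': array([-1.23406303,  0.47775943,  0.02237469,  1.55629737, -0.01146464,
        1.10926296, -0.08306233]), 'qd': array([ 0.0005379 ,  0.00095704, -0.00033531,  0.00142408, -0.00129257,
       -0.00050968,  0.00134736]), 'joint_efforts': array([ 4.07910295e-03, -5.97764146e+01,  1.61345713e+00, -2.81950557e+01,
        1.27938436e-02,  5.03298841e-03, -1.60472467e-05]), 'tcp_pos': array([290.27902847, 608.84828725, 230.41870513]), 'tool_rot': array([ 2.20565089e-01,  9.75371930e-01, -7.93586746e-04, -9.60863139e-05]), 'wrist_force': array([ 0.37267184, -0.05436473,  0.06856009]), 'moment': array([-0.05903095, -0.09274058,  0.01748549]), 'grasp_force': 0.0, 'opening': 85.51342361112417}
```

View pics/scene0.png

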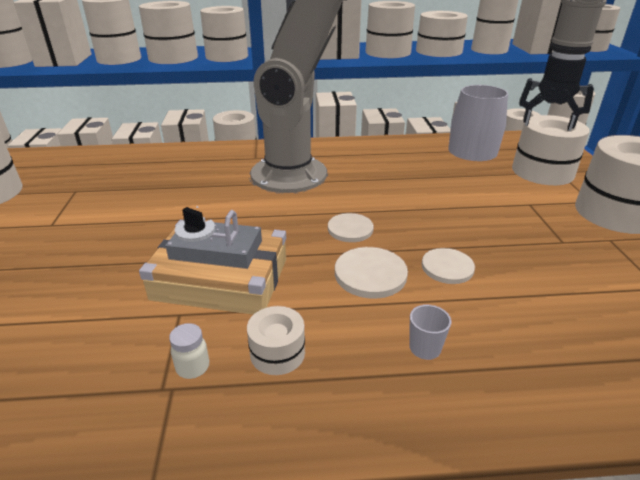

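View pics/top0.png

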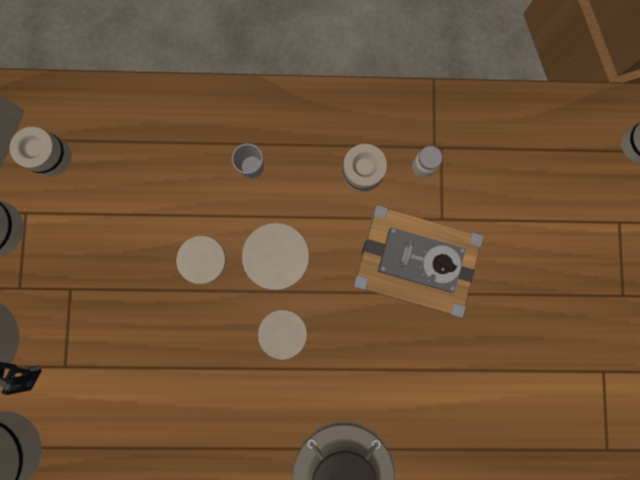

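The top view shows the case at about (420,260). Its shackle is on the left at (407,253) and the dial on the right at (442,264). There are three plaster discs: (275,256), (201,260) and (282,335). The first has the largest diameter, about 66 px against 48, so it fits the 160 mm bat. I'll measure next.

```bash
cat > h.py <<'E'
from rig import env, eoat, planner, sense, imaging, ticket
import cv2,numpy as np
from scipy.spatial.transform import Rotation as R
def cam(n,s=None):
    m=imaging.camera_model(n)
    if n=="wrist":
        T=np.eye(4);T[:3,:3]=R.from_quat(s["tool_rot"]).as_matrix();T[:3,3]=s["tcp_pos"];m["cam_to_world"]=T@m["hand_eye"]
    return m
def cast(m,uv,z):
    uv=np.atleast_2d(uv).astype(float);T=m["cam_to_world"]
    d=np.c_[(uv[:,0]-m["cx"])/m["fx"],-(uv[:,1]-m["cy"])/m["fy"],-np.ones(len(uv))]@T[:3,:3].T
    return T[:3,3]+d*((z-T[2,3])/d[:,2])[:,None]
def proj(m,P):
    T=m["cam_to_world"];p=(np.atleast_2d(P)-T[:3,3])@T[:3,:3]
    return np.c_[m["cx"]+m["fx"]*p[:,0]/-p[:,2],m["cy"]-m["fy"]*p[:,1]/-p[:,2]]
E
python3 - <<'E'
from h import *
im=cv2.imread("pics/top0.png");m=cam("top")
hsv=cv2.cvtColor(im,cv2.COLOR_BGR2HSV)
# bats
k=((hsv[...,1]<70)&(hsv[...,2]>130)).astype(np.uint8)
for c in cv2.findContours(k,cv2.RETR_EXTERNAL,cv2.CHAIN_APPROX_NONE)[0]:
    if cv2.contourArea(c)>900:
        (u,v),r=cv2.minEnclosingCircle(c); p=cast(m,[[u,v],[u+r,v]],20); print("disc",round(u),round(v),p[0].round(1),"d",2*np.linalg.norm(p[1]-p[0]))
# lid outline corners from metal corner pieces: non-wood colors; lid box by brightness
x0,y0,x1,y1=335,190,500,335
sub=hsv[y0:y1,x0:x1]; 
k=((sub[...,1]<60)&(sub[...,2]>100)).astype(np.uint8)
n,l,st,ce=cv2.connectedComponentsWithStats(k)
for i in range(1,n):
    if st[i,4]>15: print("metal",ce[i]+[x0,y0],st[i,4],cast(m,ce[i]+[x0,y0],80)[0].round(1))
k=((sub[...,1]<90)&(sub[...,2]<110)).astype(np.uint8)
cv2.imwrite("pics/c1.png",np.vstack([cv2.resize(im[200:325,350:490],None,fx=5,fy=5,interpolation=cv2.INTER_CUBIC)])[:600])
E
```

```text
disc 282 334 [320.7 148.6  20. ] d 113.64116803860765
disc 442 264 [ 489.9 -228.4   20. ] d 87.89293101785263
disc 200 259 [492.9 345.3  20. ] d 113.1578909345342
disc 275 256 [503.6 169.3  20. ] d 157.73762162151934
disc 365 164 [728.8 -43.3  20. ] d 103.33084127334531
disc 30 147 [757.4 760.   20. ] d 99.88538500501285
metal [380.10526316 211.23308271] 133 [603.6 -73.5  80. ]
metal [393.17647059 230.23529412] 17 [ 560.5 -103.3   80. ]
metal [476.23076923 238.86923077] 130 [ 543.6 -292.3   80. ]
metal [435.11897436 261.68102564] 975 [ 490.4 -198.    80. ]
metal [462.17647059 249.88235294] 17 [ 518.  -259.8   80. ]
metal [360.37583893 282.09395973] 149 [442.4 -29.7  80. ]
metal [452.375 288.125] 16 [ 431.6 -236.3   80. ]
metal [458.11971831 310.28873239] 142 [ 382.4 -248.6   80. ]
```

View pics/c1.png

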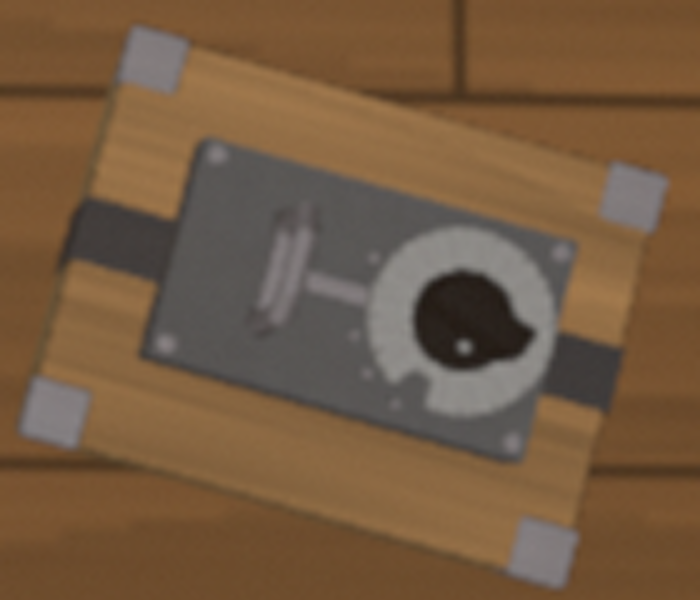

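The case is at about (493,-161) with yaw about -0.267. The notch sits about 1.2 rad anticlockwise of the shackle, which puts the dial near 0.1, the first click. The bat is at (504,169): its measured diameter of 158 mm fits the 160 mm size, while the other two measure 113 mm. I'll move above the dial and look with the wrist camera.

```bash
cat >> h.py <<'E'
def q(a): # tool down, closing line at world angle a
    y=np.array([np.cos(a),np.sin(a),0]);z=np.array([0,0,-1.]);return R.from_matrix(np.c_[np.cross(y,z),y,z]).as_quat()
E
python3 - <<'E'
from h import *
yaw=-.267;c=np.array([493,-161.]);yd=np.array([-np.sin(yaw),np.cos(yaw)])
d=c-40*yd
for a in (-.637,-1.837): print(planner.inverse_kinematics([*d,141],q(a)))
env.movep([*d,300],q(-.637))
eoat.set_gripper(45,60)
s=sense();im=imaging.snapshot("wrist")[:,:,::-1];cv2.imwrite("pics/w1.png",im)
np.savez("w1.npz",tcp_pos=s["tcp_pos"],tool_rot=s["tool_rot"]);print(s["time_s"],s["tcp_pos"],s["joint_positions"])
m=cam("wrist",s)
print(proj(m,[[*d,132],[*(c+40*yd),170]]))
E
```

```text
[-0.51314952  0.55385404  1.05533489  2.05075338 -0.62469476  0.89862281
  0.2550096 ]
[-0.53139787  0.5753956   1.08995206  2.05151536 -0.65546156  0.9133174
 -0.91465159]
3.5083 [ 482.45509124 -199.58335149  300.00036652] [-0.61837473  0.2504024   1.07908353  1.87965776 -0.24130433  1.15278204
 -0.08997191]
[[315.53945928 212.00478157]
 [270.80224145 115.03338518]]
```

View pics/w1.png

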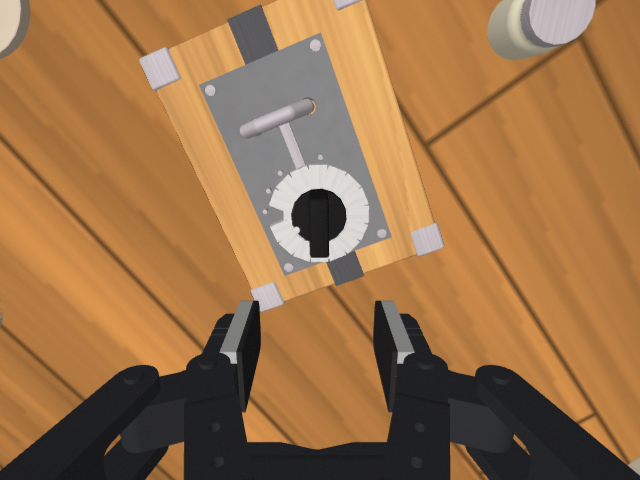

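The wrist view shows the notch at about (278,213) and the disc centre at about (319,213). The bar, (319,190)–(319,257), lies along the image vertical and so is already aligned with the fingers. The shackle bow runs from (247,130) to (308,105), and the base screws are at (209,90), (315,45), (381,234) and (289,268). I'll refine the positions from these.

```bash
python3 - <<'E'
from h import *
s=dict(np.load("w1.npz"));m=cam("wrist",s);im=cv2.imread("pics/w1.png");hsv=cv2.cvtColor(im,cv2.COLOR_BGR2HSV)
k=((hsv[...,1]<40)&(hsv[...,2]>150)).astype(np.uint8)
n,l,st,ce=cv2.connectedComponentsWithStats(k)
sc=[]
for u,v in [(209,90),(315,45),(381,234),(289,268)]:
    i=np.bincount(l[v-4:v+5,u-4:u+5].ravel(),minlength=n)[1:].argmax()+1; sc.append(ce[i]); print(st[i,4],ce[i])
P=cast(m,sc,116)[:,:2];print(P.round(1),"centre",P.mean(0),"sides",[np.linalg.norm(P[i]-P[(i+1)%4]).round(1) for i in range(4)])
e=(P[0]+P[1]-P[2]-P[3]);yaw=np.arctan2(-e[0],e[1]);c=P.mean(0);yd=np.array([-np.sin(yaw),np.cos(yaw)])
print("yaw",yaw,"dial",c-40*yd,"bow",c+40*yd)
i=l[213,355];pts=np.argwhere(l==i)[:,::-1].astype(np.int32);W=cast(m,pts,132)[:,:2]
h=cv2.convexHull(W.astype(np.float32));(ax,ay),r=cv2.minEnclosingCircle(h);print("disc",ax,ay,2*r)
N=cast(m,[[278,213]],130)[0,:2]-[ax,ay];print("notch r",np.linalg.norm(N),"dial",1.3-(np.arctan2(N[1],N[0])-(yaw+np.pi/2))%(2*np.pi))
# bar top dark pixels
B=cast(m,[[319,192],[319,257]],172);print("bar",B.round(1))
print("bow px expected",proj(m,[[*(c+40*yd),175]]))
print("bow ends",cast(m,[[247,130],[308,105]],172).round(1))
E
```

```text
96 [209.67708333  89.86458333]
110 [314.90909091  44.89090909]
73 [381.31506849 232.98630137]
69 [288.10144928 266.94202899]
[[ 472.2  -77.3]
 [ 555.5 -100.2]
 [ 514.2 -251.1]
 [ 431.  -228.4]] centre [ 493.22698856 -164.2423561 ] sides [np.float64(86.4), np.float64(156.5), np.float64(86.2), np.float64(156.6)]
yaw -0.26677323826844224 dial [ 482.68218078 -202.82741835] bow [ 503.77179633 -125.65729385]
disc 486.9130554199219 -185.92076110839844 115.25051879882812
notch r 29.722654278210314 dial -0.42818543206634363
bar [[ 498.9 -181.6  172. ]
 [ 470.7 -219.8  172. ]]
bow px expected [[273.37234785 119.20227971]]
bow ends [[ 485.4 -120.6  172. ]
 [ 526.7 -131.9  172. ]]
```

```bash
python3 - <<'E'
from h import *
d=[482.7,-202.8]; a0=-.2668-np.pi/2+1.2
env.movep([*d,190],q(a0)); 
env.move_straight([*d,141.5],q(a0),100)
eoat.set_gripper(5,50)
s=sense();print(s["time_s"],s["opening"],s["grasp_force"],s["wrist_force"].round(1),s["tcp_pos"].round(1))
for k in range(1,13):
    env.move_straight([*d,141.5],q(a0-.1*k)); s=sense()
    print(round(.1+.1*k,2),"t",round(s["time_s"],2),"Mz",s["moment"][2].round(3),"F",s["wrist_force"].round(1))
    if np.linalg.norm(s["wrist_force"])>40: break
env.wait(.3);s=sense();print(s["moment"].round(3),s["wrist_force"].round(1),s["opening"])
E
```

```text
5.0833 13.238848488755302 49.24726903438568 [-3.9  3.9  8.8] [ 482.4 -202.3  142.2]
0.2 t 5.33 Mz 0.053 F [-4.3  2.9  9.6]
0.3 t 5.58 Mz 0.046 F [-4.9  4.  10.3]
0.4 t 5.83 Mz -0.053 F [-5.4  4.9 10.6]
0.5 t 6.08 Mz -0.074 F [-4.7  4.5 11.8]
0.6 t 6.33 Mz 0.047 F [-6.3  4.2 11.7]
0.7 t 6.58 Mz 0.077 F [-5.6  5.8 12.1]
0.8 t 6.83 Mz -0.004 F [-5.5  5.7 11.6]
0.9 t 7.08 Mz 0.031 F [-6.1  6.7 12.7]
1.0 t 7.33 Mz 0.067 F [-5.9  6.6 14. ]
1.1 t 7.58 Mz 0.047 F [-5.4  6.6 13.7]
1.2 t 7.83 Mz -0.022 F [-6.5  7.8 13.9]
1.3 t 8.08 Mz -0.029 F [-7.4  7.3 14.5]
[ 1.337  1.249 -0.054] [-5.9  8.1 13.5] 13.152728457378421
```

The torque crossed three click barriers, which matches moving from the first click to the fourth. I'll release, rise and check.

```bash
python3 - <<'E'
from h import *
d=[482.7,-202.8]; a=-.2668-np.pi/2
eoat.set_gripper(45,50)
env.move_straight([*d,200],q(a))
b=[503.8,-125.7]
env.movep([*b,290],q(a))
s=sense();im=imaging.snapshot("wrist")[:,:,::-1];m=cam("wrist",s)
np.savez("w2.npz",tcp_pos=s["tcp_pos"],tool_rot=s["tool_rot"])
cv2.imwrite("pics/w2f.png",im);print(s["time_s"],s["wrist_force"].round(1))
yd=np.array([np.cos(a+np.pi),np.sin(a+np.pi)])
print(proj(m,[[*d,132],[*(np.array(d)+36*yd),132],[*b,170]]).round(0))
cv2.imwrite("pics/w2.png",im)
E
```

```text
9.8833 [-0.2  0.2 -0.4]
[[419. 217.]
 [373. 217.]
 [316. 231.]]
```

View pics/w2.png

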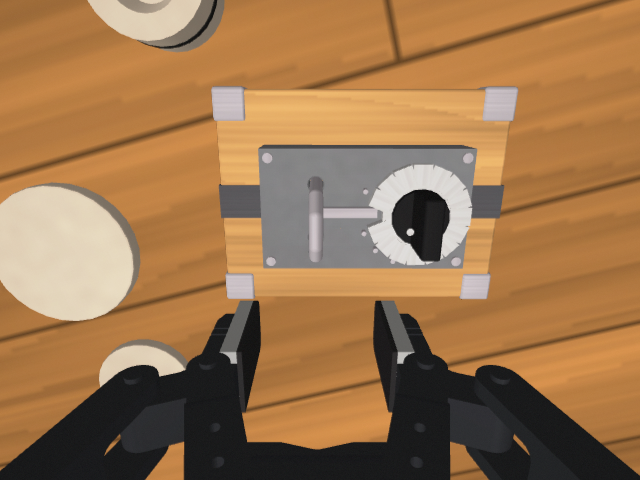

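The shackle is at (316,217). The notch appears at about (375,220), between the pins at (365,191) and (363,234), which is the fourth click. An enlarged crop will confirm the alignment.

```bash
python3 - <<'E'
import cv2
im=cv2.imread("pics/w2f.png");cv2.imwrite("pics/w2c.png",cv2.resize(im[155:275,340:480],None,fx=5,fy=5,interpolation=cv2.INTER_CUBIC))
E
```

```text
(no output)
```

View pics/w2c.png

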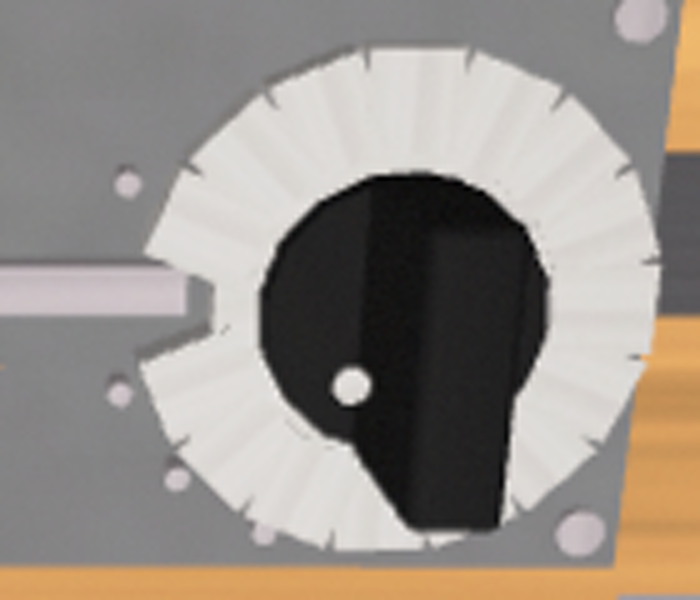

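The notch stands over the tongue and clears it on both sides. Now I'll grip the bow and pull.

```bash
python3 - <<'E'
from h import *
b=[504.3,-125.9];a=-.2668-np.pi/2
env.movep([*b,210],q(a))
env.move_straight([*b,151],q(a),100)
eoat.set_gripper(3,70)
s=sense();print(s["time_s"],s["opening"],s["grasp_force"],s["wrist_force"].round(1),s["tcp_pos"].round(1))
x=s["tcp_pos"]
for z in (5,10,15,20,25,30,40,60,90):
    env.move_straight([x[0],x[1],x[2]+z],None,60);s=sense();print(z,s["wrist_force"].round(1),s["moment"].round(2),s["opening"].round(1))
    if np.linalg.norm(s["wrist_force"])>40: break
print(s["time_s"])
im=imaging.snapshot("wrist")[:,:,::-1];im2=imaging.snapshot("scene")[:,:,::-1]
cv2.imwrite("pics/w3.png",np.hstack([cv2.resize(im[:,200:520],(320,480)),cv2.resize(im2[130:330,130:330],(480,480))]))
E
```

```text
11.5167 7.857286040927374 68.36066991090775 [-0.1  2.5  6.1] [ 504.9 -125.6  151.5]Traceback (most recent call last):
  File "<stdin>", line 9, in <module>
AttributeError: 'float' object has no attribute 'round'
```

```bash
python3 - <<'E'
from h import *
s=sense();x=[504.9,-125.6,151.5];print(s["tcp_pos"].round(1),s["wrist_force"].round(1))
for z in (10,15,20,25,30,40,60,90):
    env.move_straight([x[0],x[1],x[2]+z],None,60);s=sense();print(z,s["wrist_force"].round(1),s["moment"].round(2),round(s["opening"],1))
    if np.linalg.norm(s["wrist_force"])>40: break
print(s["time_s"])
im=imaging.snapshot("wrist")[:,:,::-1];im2=imaging.snapshot("scene")[:,:,::-1]
cv2.imwrite("pics/w3.png",np.hstack([cv2.resize(im[:,200:520],(320,480)),cv2.resize(im2[130:330,130:330],(480,480))]))
E
```

```text
[ 504.9 -125.6  156.6] [-0.3  0.4 -0.6]
10 [-0.5  0.1 -1.2] [0.05 0.04 0.03] 7.7
15 [-0.2 -0.3 -1.2] [ 0.01 -0.02  0.  ] 7.5
20 [ 0.1  0.2 -1.1] [-0.03  0.02 -0.03] 7.8
25 [-0.1 -0.7 -0.4] [-0.03 -0.   -0.02] 7.7
30 [-0.3  0.5 -1. ] [ 0.   -0.01  0.03] 7.9
40 [-0.3  1.2 -0.8] [-0.    0.04 -0.01] 7.9
60 [ 1.5 -0.4 -0.6] [0.03 0.04 0.06] 7.3
90 [ 0.5 -0.1 -1.5] [-0.01  0.04 -0.03] 7.7
14.4667
```

View pics/w3.png

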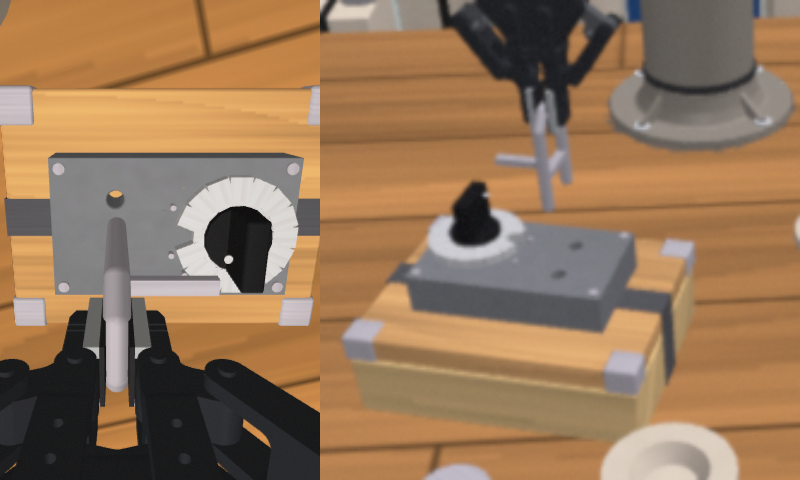

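The shackle is free with its tongue level, and the dial has stayed at the fourth click. I'll carry it to the bat.

```bash
python3 - <<'E'
from h import *
a=-.2668-np.pi/2
for aa in (a,a+.6,a+1.0):
    print(planner.inverse_kinematics([503.6,169.3,174.5],q(aa)))
env.move_straight([503.6,169.3,241.5],q(a),100)
env.move_straight([503.6,169.3,174.5],q(a),60)
env.wait(.6)
s=sense();print(s["time_s"],s["tcp_pos"].round(1),round(s["opening"],1),s["grasp_force"],abs(s["qd"]).max(),s["joint_positions"].round(2))
im=imaging.snapshot("top")[:,:,::-1];im2=imaging.snapshot("scene")[:,:,::-1]
cv2.imwrite("pics/e.png",np.hstack([cv2.resize(im[180:340,220:500],(560,320)),im2[100:420,270:510]]))
w=sense();iw=imaging.snapshot("wrist")[:,:,::-1];m=cam("wrist",w)
cv2.imwrite("pics/w4.png",iw);print(proj(m,[503.6,169.3,20]))
E
```

```text
[-1.26680403  0.53388342  1.11655671  2.00341149 -0.58665757  0.97203678
 -1.69111598]
[-1.21194608  0.47715577  1.01541327  2.0011343  -0.50476135  0.9389277
 -1.17306614]
[-1.1807703   0.45285118  0.96341044  1.99976389 -0.4662673   0.92592975
 -0.81183114]
19.5333 [503.6 169.3 174.5] 7.8 68.27258203178644 0.0014686814985683389 [-1.29  0.57  1.17  2.   -0.64  1.   -1.64]
[[314.78695876 218.22574015]]
```

View pics/e.png

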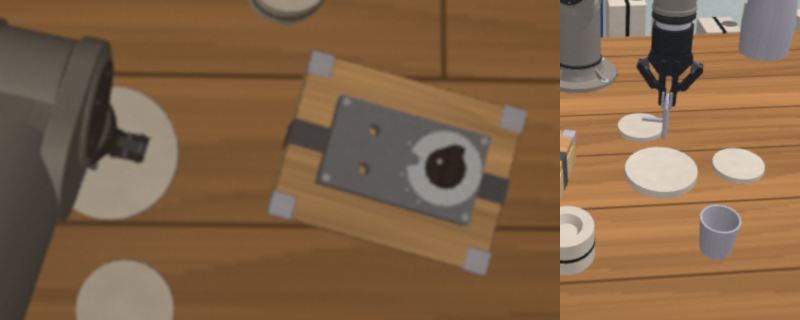

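View pics/w4.png

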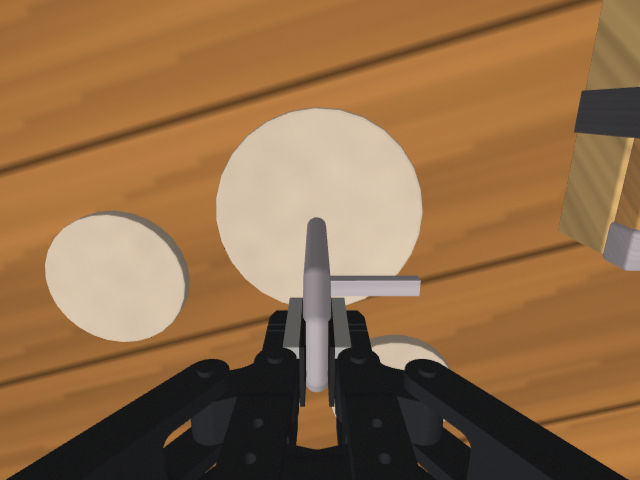

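The bat spans u 216–423 and starts at v 108 in the wrist view, so it may be a few mm off my estimate. I'll refine its centre from this picture.

```bash
python3 - <<'E'
from h import *
s=sense();m=cam("wrist",s);hsv=cv2.cvtColor(cv2.imread("pics/w4.png"),cv2.COLOR_BGR2HSV)
k=((hsv[...,1]<75)&(hsv[...,2]>170)).astype(np.uint8);l=cv2.connectedComponents(k)[1]
E=[]
for v in range(112,265,4):
    u=np.flatnonzero(l[v,:]==l[140,318])
    E+= [[u[0],v],[u[-1],v]]
W=cast(m,E,20)[:,:2]
W=W[W[:,0]>-1e9]
A=np.c_[2*W,np.ones(len(W))];x=np.linalg.lstsq(A,(W**2).sum(1),rcond=None)[0];r=np.sqrt(x[2]+x[0]**2+x[1]**2)
print(x[:2],2*r,np.abs(np.linalg.norm(W-x[:2],axis=1)-r).max())
E
```

```text
[504.82074535 165.91300156] 156.4396334409209 0.7690911943272596
```

```bash
python3 - <<'E'
from h import *
env.move_straight([504.6,166.6,174.5],None,20); env.wait(1)
s=sense();print(s["time_s"],s["tcp_pos"].round(1),abs(s["qd"]).max(),s["opening"])
print(ticket.close_job())
E
```

```text
20.975 [504.6 166.6 174.5] 0.0012958670613276066 7.227026499415296
the job is handed in; nothing more can be done
None
```

The job is handed in at about 21 s: the dial rests in the fourth click, and the shackle was pulled straight up and is held upright and still over the middle of the largest bat, its leg ends about 90 mm above it by calculation.

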